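# Draw the knock-out bar from its stand and hold its tip up for inspection

## Robot

A 6-joint arm with a two-finger parallel gripper is mounted at the origin on a cart in front of the work surface, level with it; the furniture and walls round the work are solid. World frame = base frame: x ahead of the robot, y to its left, z up, the work surface at z = 0. Lengths are in m, angles in degrees, forces in N, time in s.
With the tool pointing down it reaches from about 0.4 to 0.825 m from the base axis. Payload 7 kg.
Tool frame: the origin (TCP) lies midway between the tips of the shut fingers; the grasp point (between the pads) lies 19 mm behind it; z points along the fingers, y is the direction in which the jaws open and shut (so a half turn about z gives the same grasp; the last joint's range is limited). The gripper opens to 88 mm and grips with 3 to 60 N. Pads are 19 mm wide; open, the fingers measure 130 mm over their backs; the gripper's body (78 mm by 193 mm) begins 47 mm behind the grasp point.
Start: joints at [-48.638, 20.546, 0.682, 0, -70.136, -16.507], TCP at [0.284, -0.612, 0.227] pointing down, gripper open.
Joint ranges: [-176.03, 176.03], [-82.01, 121.73], [-58.28, 71.71], [-173.87, 95.51], [-174.79, -0.11], [-173.66, 173.66]. Speed limits (degrees/s): [136.94, 136.94, 172.46, 180, 180, 180].

## Interface

Orientations are given as a 3x3 rotation matrix whose columns are the frame's x, y, z axes.
In Python, from rig import robot gives the robot as it stands. Calls block until the motion is done:
- robot.goto(position, orientation): joint-space move of the TCP to a pose.
- robot.servo_line(position, ori=None, speed=0.15): straight line of the TCP; ori=None keeps the orientation; speed is the mean speed in m/s.
- robot.movej(angles): joint-space move.
- robot.move_gripper(opening): opening from 0.0 (shut) to 1.0 (fully open); the grip force is fixed at half the most; returns when the fingers have stopped.
- robot.dwell(seconds).
- robot.ik(position, orientation): joint angles nearest the present ones, or None.
- robot.grab_frame(name): name is "scene" or "top" or "wrist"; returns (picture, depth): 384x512x3 uint8, red, green, blue; 384x512 float32, m along the optical axis (not along the pixel's ray), 0 where there is no reading.
- robot.camera_info(name): a dict with "vfov" (degrees; the focal length in pixels is half the picture's height over the tangent of half this angle, whatever the lens; pixels are square), "cx", "cy" (the principal point, pixels), "k1" (the pictures are not rectified: a ray, as slopes to the right and down, at radius r is drawn at 1 + k1 r^2 times it, then the intrinsics apply), "view" (4x4, takes a point from world to camera coordinates); the wrist camera has in their place "T_tool_cam" (4x4, takes a point from camera to tool coordinates, whose origin is the TCP and whose axes are the flange's). Camera axes: x right, y down, z forward; pixel columns grow to the right and rows downward; lengths in m; the calibration is good to about 2 mm. A picture is of the moment at which its call begins: read the wrist's pose just before it. camera_info takes no time and is no camera call.
A pose or a line that the arm cannot do raises robot.Unreachable and nothing moves.
- robot.job_done(): hands the job in, once; it reports no verdict.
Readings, each from a call of its own:
- robot.read_t(): time.
- robot.read_qpos(): joint angles.
- robot.read_qvel(): joint speeds.
- robot.read_effort(): joint torques, N m.
- robot.read_position(): TCP position.
- robot.read_tcp_rot(): TCP orientation.
- robot.read_force(): force on the tool from outside, world axes, zero at the start.
- robot.read_ft_torque(): the same for the moment, N m.
- robot.read_grip_width(): opening from 0.0 (shut) to 1.0 (fully open).
Only numpy, scipy, OpenCV 4.12 (cv2) and the standard library are available. Lean on these libraries where they do the work, as an engineer would, in place of code of your own. Each camera call takes 0.05 s, during which the arm holds its last target.

## Task

Check the tip of the lathe's knock-out bar: lift off the wood blank that lies across the two side posts of its stand, over the bar, and lay it down flat on the bench, not dropping it. Then draw the bar out of the stand's block and hold it up in front of the lathe, well clear of the bench and everything on it, with the end that was in the block pointing upward about half-way between level and upright; finish while still holding it there, steady. Leave everything else where it is.

Things in the scene. Friction and masses are not known exactly. Their poses are not given: they have to be found in the camera images.
- bar_stand: Wooden stand fixed to the bench. Origin: on the bench under the stored bar's middle; x points along the bar to its tip, away from the robot. Block at x +32 to +112 mm, 56 wide, 95.5 high, with a level through-bore 26 wide, 66.5 to 87.5 mm up. Tongue under the bar at x -10 to +32. Two posts 14 x 14 mm at x -40, y +66 and -66, 95.5 high. T-shaped base 15 thick, x -65 to +118, up to 164 wide
- stand_axis (a point): Point on the stand's bore axis, 75 mm above its origin, same axes. (The lathe stands behind and to the right of the stand; its front face is about 0.68 m ahead of the robot's base, from straight ahead to the right)
- bar_center (a point): Middle of the loose steel knock-out bar, 17 mm thick, 224 mm long, about 0.2 kg. It lies level, with 80 mm of its tip end inside the bore; from x -10 to its butt at -112 mm it sticks out free toward the robot. The bar's own -y axis points along it to its brass tip, +y to its plain butt end
- bar_tip (a point): Centre of the bar's tip end face, 112 mm from its middle; starts inside the bore
- bar_butt (a point): Centre of the bar's butt end face, 112 mm from its middle on the other side; sticks out toward the robot
- blank_center (a point): Centre of a squared wood blank, 25 x 151 x 25 mm, about 0.07 kg, its length along its own y axis. It lies level across the tops of the two side posts, square to the bar and 12 mm above it. Not the shorter, thicker blank that lies on the bench at the near left. The bench around x 0.46, y -0.12 m, nearer than the round tin, is always free
- candle: Turned wooden candle holder, 67 mm across, 62 high, standing on the bench; to be left alone. Origin: centre of its foot
- tin: Flat round tin, 77 mm across, 28 high, on the bench; to be left alone. Origin: centre of its underside
- stopper: Turned bottle stopper, 39 mm across, 80 high, standing; to be left alone. Origin: centre of its foot
- sander: Sanding block, 47 x 85 x 24 mm, on the bench; to be left alone. Origin: centre of its underside
- chisel: Skew chisel with a long wooden handle, 29 x 370 x 29 mm, lying on the bench, length along its y axis; to be left alone. Origin: centre of its underside

How it is judged:
By the outcome, as a careful person would: the job done as asked, in the order asked, and still so for the second after the job is handed in, while the arm keeps its last pose, push and grip.
It also fails if it takes over 58 s, if anything falls off the work surface, if the arm or the gripper's body presses on something with over 40 N, if the wrist force passes 120 N, or if a joint passes its speed limit or range.

## Working session

There is one attempt and no reset: what is moved stays moved. The work goes in short steps, each a Python script; the robot and the scene stay as the last script left them, time stands still between calls to the robot, and variables do not carry over. Pictures are saved under pics/ and viewed, and the job is handed in when it is done.

```bash
ls; mkdir -p pics; python3 - <<'E'
from rig import robot
import cv2
for n in ["scene","top","wrist"]:
    im,d=robot.grab_frame(n); print(n,robot.camera_info(n))
    cv2.imwrite(f"pics/a_{n}.png",im[:,:,::-1])
    import numpy as np; np.savez(f"a_{n}.npz",im=im,d=d)
print(robot.read_t(),robot.read_tcp_rot())
E
```

```text
pics
scene {'vfov': 49.58316257015839, 'cx': 252.42350644679718, 'cy': 188.96241417528486, 'k1': -0.04308973357014631, 'view': array([[ 0.70233711, -0.71160741, -0.01837032, -0.41062211],
       [-0.43742229, -0.41107688, -0.79979844,  0.31363296],
       [ 0.56159088,  0.56976372, -0.59998749,  1.05687295],
       [ 0.        ,  0.        ,  0.        ,  1.        ]])}
top {'vfov': 55.350462962671074, 'cx': 243.87457499846366, 'cy': 190.60760041882787, 'k1': -0.05527083161425449, 'view': array([[ 0.02862062, -0.99951818,  0.01201077, -0.05409367],
       [-0.99509252, -0.02962836, -0.09440883,  0.57213889],
       [ 0.0947192 , -0.00924979, -0.99546106,  1.08319836],
       [ 0.        ,  0.        ,  0.        ,  1.        ]])}
wrist {'vfov': 64.07795303078797, 'cx': 253.1677162769598, 'cy': 195.37268848169077, 'k1': -0.049335084451436945, 'T_tool_cam': array([[-6.33653373e-04, -9.64962083e-01, -2.62388600e-01,
         7.09516890e-02],
       [ 9.99998895e-01, -9.64240318e-04,  1.13115689e-03,
        -4.03169175e-04],
       [-1.34452918e-03, -2.62387593e-01,  9.64961628e-01,
        -1.57909948e-01],
       [ 0.00000000e+00,  0.00000000e+00,  0.00000000e+00,
         1.00000000e+00]])}
0.15 [[-9.07422164e-01 -4.20219743e-01 -6.19589090e-04]
 [-4.20220188e-01  9.07421507e-01  1.09662233e-03]
 [ 1.01406113e-04  1.25546325e-03 -9.99999207e-01]]
```

View pics/a_scene.png

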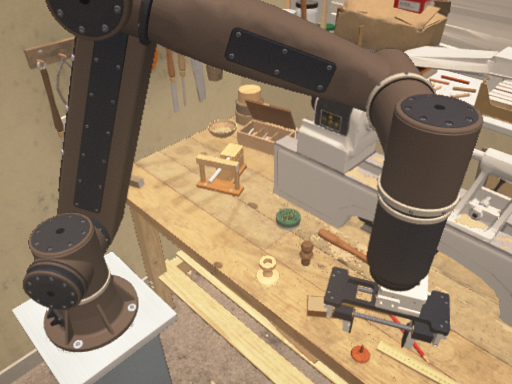

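View pics/a_top.png

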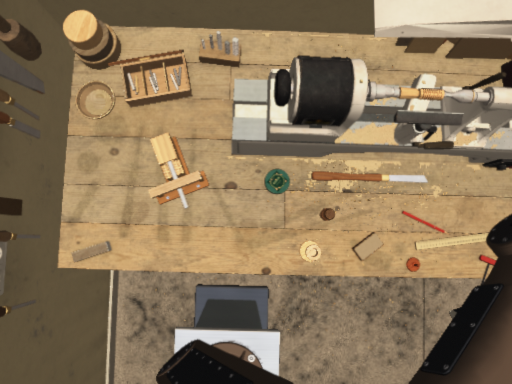

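```bash
cat > h.py <<'E'
import numpy as np, cv2
def K(ci):
    f=192/np.tan(np.radians(ci['vfov']/2)); return np.array([[f,0,ci['cx']],[0,f,ci['cy']],[0,0,1.]])
def slopes(ci,uv):
    uv=np.asarray(uv,float).reshape(-1,1,2)
    return cv2.undistortPoints(uv,K(ci),np.array([ci['k1'],0,0,0,0.])).reshape(-1,2)
def campose(ci,tcp=None,R=None):
    if 'view' in ci: return np.linalg.inv(ci['view'])
    T=np.eye(4);T[:3,:3]=R;T[:3,3]=tcp
    return T@ci['T_tool_cam']
def plane(ci,uv,z,tcp=None,R=None):
    T=campose(ci,tcp,R); s=slopes(ci,uv); d=np.c_[s,np.ones(len(s))]@T[:3,:3].T
    return T[:3,3]+d*((z-T[2,3])/d[:,2:3])
def cloud(ci,depth,tcp=None,R=None):
    v,u=np.mgrid[0:384,0:512]; s=slopes(ci,np.c_[u.ravel(),v.ravel()])
    z=depth.ravel()[:,None]; p=np.c_[s*z,z]; T=campose(ci,tcp,R)
    return (p@T[:3,:3].T+T[:3,3]).reshape(384,512,3)
E
python3 - <<'E'
from rig import robot
from h import *
ci=robot.camera_info('top');a=np.load('a_top.npz');im,d=a['im'],a['d']
P=cloud(ci,d)
for n,u in dict(blankL=(152,193),blankR=(201,176),butt=(185,206),block=(162,150),tin=(277,181),candle=(311,251),stop=(327,214),sander=(368,245),chis=(350,176),shortbl=(91,251)).items(): print(n,P[u[1],u[0]])
c=cv2.resize(im[120:220,130:230],None,fx=6,fy=6,interpolation=cv2.INTER_CUBIC); cv2.imwrite('pics/b.png',c[:,:,::-1])
E
```

```text
blankL [0.5502552  0.21814477 0.12162637]
blankR [0.60880207 0.08983135 0.06850369]
butt [0.51868462 0.13025894 0.08590057]
block [ 0.46827964 -0.02709671  1.13294645]
tin [ 0.60648808 -0.13789469  0.02236272]
candle [ 0.39836473 -0.24100945  0.04323839]
stop [ 0.50799401 -0.28029894  0.07396109]
sander [ 0.41918368 -0.41903412  0.02347743]
chis [ 0.62872799 -0.36291821  0.02382481]
shortbl [0.37785969 0.4151478  0.03137225]
```

View pics/b.png

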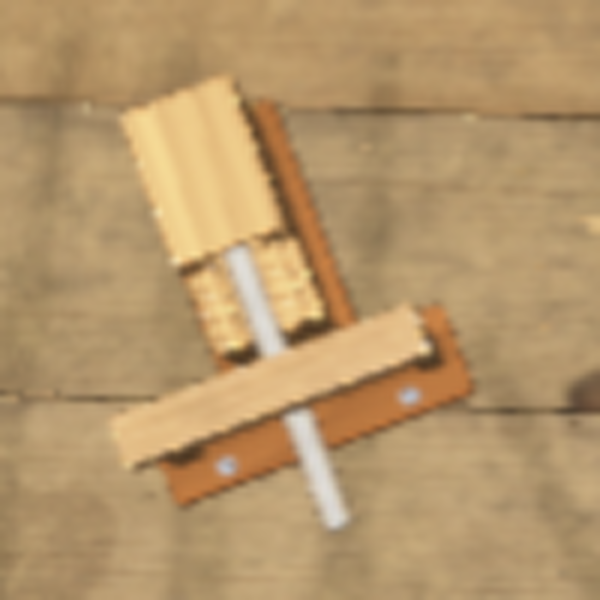

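```bash
cat >> h.py <<'E'
def Rd(yaw):  # tool down, tool x = -(dir yaw)
    c,s=np.cos(np.radians(yaw)),np.sin(np.radians(yaw))
    return np.array([[-c,-s,0],[-s,c,0],[0,0,-1.]])
def snap(robot,name,tag):
    p=robot.read_position();R=robot.read_tcp_rot();im,d=robot.grab_frame(name)
    cv2.imwrite(f'pics/{tag}.png',im[:,:,::-1]); np.savez(f'{tag}.npz',im=im,d=d,p=p,R=R)
    return np.array(p),np.array(R),im,d
E
python3 - <<'E'
from rig import robot
from h import *
print(robot.ik([0.56,0.15,0.30],Rd(20)), robot.ik([0.56,0.15,0.1],Rd(110)),robot.ik([0.56,0.15,0.1],Rd(-70)))
robot.goto([0.56,0.15,0.30],Rd(20))
print(robot.read_t())
snap(robot,'wrist','c1')
snap(robot,'scene','c1s')
E
```

```text
[  34.31467758    9.3577771    -4.92236792    0.          -75.71985499
 -104.31467758] [ 34.31467758  18.14636904 -20.96263156   0.         -50.89099941
 -14.31467758] [ 34.31467758  18.14636904 -20.96263156   0.         -50.89099941
 165.68532242]
3.0167
```

View pics/c1.png

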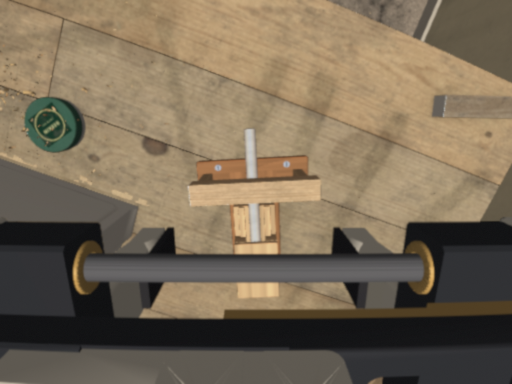

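```bash
python3 - <<'E'
from rig import robot
from h import *
ci=robot.camera_info('wrist');a=np.load('c1.npz');im,d,p,R=[a[k] for k in('im','d','p','R')]
P=cloud(ci,d,p,R)
def rect(m,z,name):
    m=cv2.morphologyEx(m.astype(np.uint8),cv2.MORPH_OPEN,np.ones((3,3)))
    m[215:]=m[215:] if name=='bk' else 0
    cs,_=cv2.findContours(m,0,cv2.CHAIN_APPROX_NONE); c=max(cs,key=cv2.contourArea)
    r=cv2.minAreaRect(c); W=plane(ci,c[:,0,:],z,p,R)
    q=cv2.minAreaRect((W[:,:2]*1000).astype(np.float32)); 
    print(name,r,'world',q, 'zmed',np.median(P[m>0][:,2]))
reg=np.zeros((384,512),bool);reg[120:330,180:340]=1
z=P[...,2]
rect(reg&(z>0.108)&(z<0.14),0.1205,'bl')
g=cv2.cvtColor(im,cv2.COLOR_RGB2HSV)
m=reg&(g[...,1]<50)&(g[...,2]>110)&(z>.05)&(z<.11)
ys,xs=np.nonzero(m);W=P[ys,xs];print(len(ys),ys.min(),ys.max(),np.median(W[:,2]))
for y in (132,140,150,160,165,210,215,225,235):
    x=xs[ys==y]; 
    if len(x): print(y,x.min(),x.max(),plane(ci,[[x.mean(),y]],.0835,p,R))
c=cv2.resize(im[110:310,170:340],None,fx=3,fy=3,interpolation=cv2.INTER_CUBIC); cv2.imwrite('pics/c1z.png',c[:,:,::-1])
E
```

```text
bl ((254.34469604492188, 191.3764190673828), (23.488386154174805, 132.32289123535156), 87.32457733154297) world ((575.02197265625, 155.92413330078125), (27.530019760131836, 149.8346710205078), 22.688173294067383) zmed 0.12017190446344272
864 128 241 0.08079131722418367
132 244 254 [[0.51691569 0.12784931 0.0835    ]]
140 245 255 [[0.52529538 0.13264569 0.0835    ]]
150 245 255 [[0.53663892 0.13672236 0.0835    ]]
160 246 255 [[0.54795266 0.14143965 0.0835    ]]
165 247 255 [[0.55357303 0.14411629 0.0835    ]]
210 249 258 [[0.60722683 0.16684537 0.0835    ]]
215 250 258 [[0.61336045 0.16975378 0.0835    ]]
225 250 259 [[0.62602244 0.17504212 0.0835    ]]
235 251 259 [[0.63892927 0.18043269 0.0835    ]]
```

View pics/c1z.png

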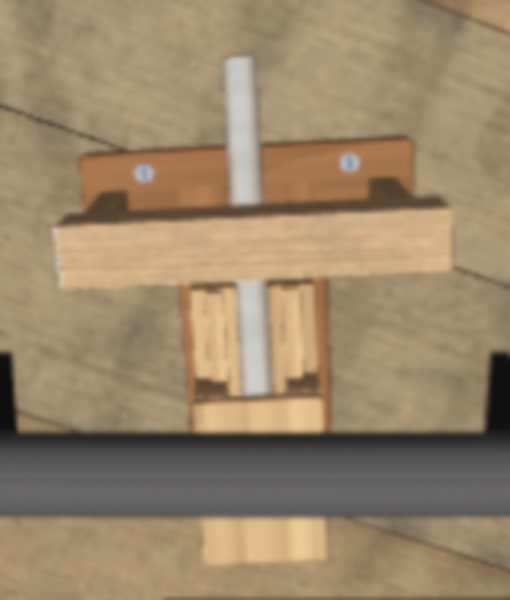

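```bash
python3 - <<'E'
from rig import robot
from h import *
R=Rd(112.8)
robot.goto([0.575,0.156,0.19],R)
robot.move_gripper(0.72)
robot.servo_line([0.575,0.156,0.093],speed=0.1)
print(robot.read_position(),robot.read_force())
robot.move_gripper(0.0)
print(robot.read_grip_width()*88,robot.read_force(),robot.read_t())
robot.servo_line([0.575,0.156,0.24],speed=0.15)
print(robot.read_grip_width()*88,robot.read_force(),robot.read_t())
snap(robot,'scene','d_s');snap(robot,'wrist','d_w')
E
```

```text
[0.57545554 0.15621483 0.09365769] [-0.78148792  0.23271603 -0.17862462]
24.64596341233284 [-0.85293699  0.02139868  1.2358039 ] 7.0333
24.499069539501644 [ 0.08895371 -0.87998388 -0.41635458] 8.1667
```

View pics/d_w.png

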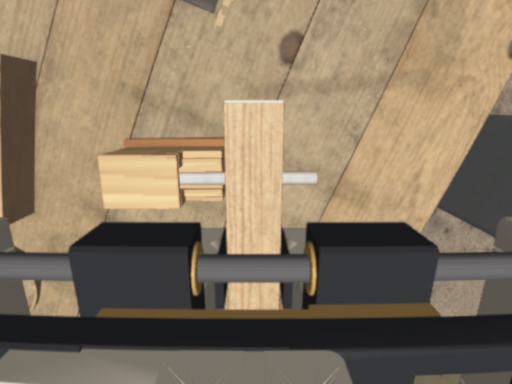

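View pics/d_s.png

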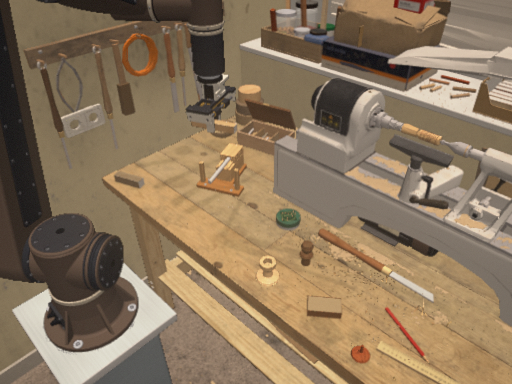

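```bash
python3 - <<'E'
from rig import robot
from h import *
# bar measure in d_w
ci=robot.camera_info('wrist');a=np.load('d_w.npz');im,d,p,R=[a[k] for k in('im','d','p','R')]
g=cv2.cvtColor(im,cv2.COLOR_RGB2HSV)
m=(g[...,1]<50)&(g[...,2]>110); m[:160]=0;m[196:]=0;m[:,:178]=0;m[:,330:]=0
pts=[]
for x in list(range(184,222,4))+list(range(288,314,4)):
    y=np.nonzero(m[:,x])[0]; pts.append([x,y.mean()])
W=plane(ci,pts,.0835,p,R)[:,:2]; x=np.nonzero(m[178])[0]; print('ends',x.min(),x.max(),plane(ci,[[x.max()+.5,178]],.08,p,R))
v=cv2.fitLine(W.astype(np.float32),cv2.DIST_L2,0,1e-4,1e-4).ravel(); print(np.degrees(np.arctan2(v[1],v[0])),v)
Rp=Rd(90)
robot.goto([0.46,-0.11,0.13],Rp)
robot.servo_line([0.46,-0.11,0.015],speed=0.12)
f0=robot.read_force(); z=0.010; print(f0)
while z>-0.001:
    robot.servo_line([0.46,-0.11,z],speed=0.03); f=robot.read_force(); print(z,robot.read_position()[2],f[2])
    if f[2]-f0[2]>2.5: break
    z-=0.0015
print(robot.read_t())
snap(robot,'scene','e_s')
E
```

```text
ends 179 317 [[0.51233045 0.12610878 0.08      ]]
22.898779 [0.9211937  0.3891043  0.5858855  0.15571119]
[-1.08633624 -0.74924065 -0.40586981]
0.01 0.010071708580161261 -0.5458566649514829
0.0085 0.008478078521195278 -1.4734613078035688
0.007000000000000001 0.006905326553029757 -0.761950702984807
0.005500000000000001 0.005396560419175023 -0.8102875540632737
0.004000000000000002 0.0038861758065085253 -0.5556318631228973
0.002500000000000002 0.002406960195600747 -1.1765843702469823
0.0010000000000000018 0.0009070308824309856 -0.8485295177059351
-0.0004999999999999983 0.0002556143541576697 11.537104360200932
12.625
```

View pics/e_s.png

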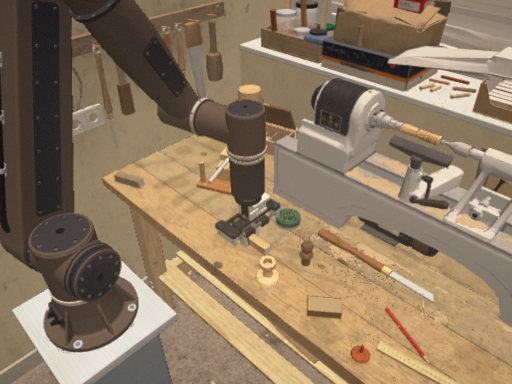

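```bash
python3 - <<'E'
from rig import robot
from h import *
robot.servo_line([0.46,-0.11,0.0008],speed=0.02)
print(robot.read_force())
robot.move_gripper(0.55)
robot.servo_line([0.46,-0.11,0.16],speed=0.12)
R=Rd(22.9)
robot.goto([0.5915,0.1592,0.17],R)
print(robot.read_t())
snap(robot,'scene','f_s');snap(robot,'wrist','f_w');snap(robot,'top','f_t')
E
```

```text
[-0.60915425 -0.39350103 -0.92375601]
16.4417
```

View pics/f_s.png

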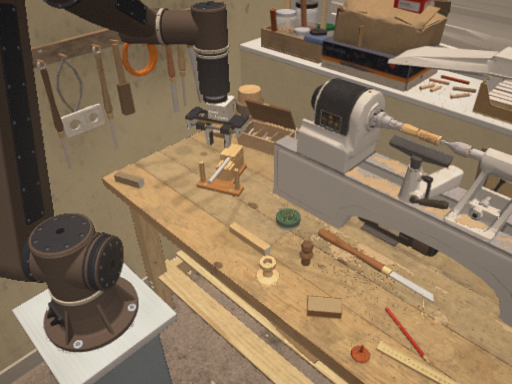

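View pics/f_w.png

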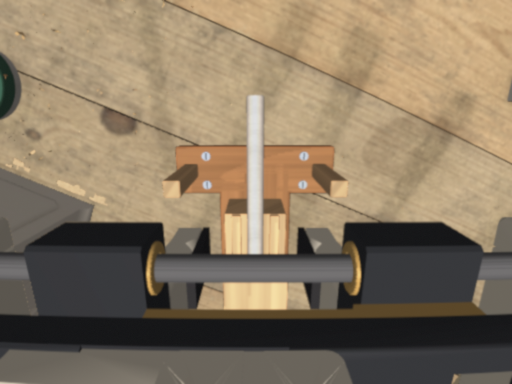

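```bash
python3 - <<'E'
from rig import robot
from h import *
ci=robot.camera_info('wrist');a=np.load('f_w.npz');p,R,d=a['p'],a['R'],a['d']
P=cloud(ci,d,p,R)
o=np.array([0.6155,0.1690]);u=np.array([.9212,.3891]);n=np.array([-u[1],u[0]])
for name,uv in dict(butt=(256,97),postLinner=(182,181),postR=(330,181),ton=(235,216),ton2=(277,216),bar=(256,150),bar2=(256,225)).items():
    q=P[uv[1],uv[0]]; print(name,q,(q[:2]-o)@u,(q[:2]-o)@n)
# finals
c=np.array([0.47,-0.13,0.38]);s=np.sqrt(.5)
Rf=np.array([[-s,0,s],[0,1,0],[-s,0,-s]])
pf=c-0.026*np.array([s,0,s])+0.019*np.array([s,0,-s])
print(pf,robot.ik(pf,Rf),np.linalg.det(Rf), robot.read_qpos())
for t in (-.03,-.136,-.146):
    g=o+t*u; print(robot.ik([*g,0.057],Rd(22.9)) is not None,robot.ik([*g,0.3],Rd(22.9)) is not None)
E
```

```text
butt [0.51458955 0.12834019 0.08143761] -0.10877943771671235 0.0018084360595451382
postLinner [0.59744601 0.09877274 0.08714227] -0.04395676452881854 -0.05766854887527117
postR [0.55040773 0.2062204  0.09436941] -0.04548054589470901 0.05961483434049407
ton [0.61396466 0.15047763 0.07086074] -0.008621406350605147 -0.016465402466810372
ton2 [0.59903512 0.18433472 0.07263941] -0.009200706224141425 0.020532831511192635
bar [0.55208837 0.14425637 0.08153371] -0.06804253841600294 0.0018796336810936699
bar2 [0.61098423 0.16927285 0.08123025] -0.004053763023085588 0.0020084355882031995
[ 0.46505025 -0.13        0.34818019] [  14.34766476  -29.79155812  -52.36929187   24.19973863  -25.30658367
 -122.36312914] 1.0 [ 3.32542685e+01  1.70634823e+01 -1.20809914e+01  3.60365646e-04
 -6.08530123e+01 -1.00375941e+02]
True True
True True
True True
```

```bash
cat >> h.py <<'E'
def Rtilt(yaw,el=45):
    a=np.radians(yaw);h=np.array([np.cos(a),np.sin(a),0]);e=np.radians(el);Z=np.array([0,0,1.])
    b=h*np.cos(e)+Z*np.sin(e); zt=h*np.sin(e)-Z*np.cos(e)
    x=-b; return np.c_[x,np.cross(zt,x),zt]
E
python3 - <<'E'
from rig import robot
from h import *
for yaw in (-15,-10,0,10,22.9):
  for c in ([0.48,-0.13,.36],[0.52,-0.13,.36],[0.5,-0.13,.45],[0.52,-0.08,.4],[0.54,-0.1,.45]):
    R=Rtilt(yaw);pf=np.array(c)+0.028*R[:,0]+.019*R[:,2]
    q=robot.ik(pf,R); print(yaw,c,None if q is None else np.round(q,0))
E
```

```text
-15 [0.48, -0.13, 0.36] [-171.  -81.  -24. -119. -161.  -48.]
-15 [0.52, -0.13, 0.36] [ 134.  -81.  -58.   42. -147.  150.]
-15 [0.5, -0.13, 0.45] [  21.  -28.  -49.   43.  -38. -154.]
-15 [0.52, -0.08, 0.4] [  23.  -24.  -56.   55.  -32. -170.]
-15 [0.54, -0.1, 0.45] [  22.  -23.  -48.   47.  -36. -159.]
-10 [0.48, -0.13, 0.36] [-172.  -80.  -25. -125. -165.  -48.]
-10 [0.52, -0.13, 0.36] None
-10 [0.5, -0.13, 0.45] [  19.  -28.  -48.   37.  -35. -143.]
-10 [0.52, -0.08, 0.4] [  21.  -25.  -56.   51.  -28. -161.]
-10 [0.54, -0.1, 0.45] [  21.  -24.  -47.   41.  -33. -149.]
0 [0.48, -0.13, 0.36] [  13.  -27.  -55.   26.  -20. -124.]
0 [0.52, -0.13, 0.36] [  10.  -22.  -52.   26.  -16. -123.]
0 [0.5, -0.13, 0.45] [  14.  -28.  -41.   18.  -34. -116.]
0 [0.52, -0.08, 0.4] [  19.  -25.  -52.   35.  -24. -136.]
0 [0.54, -0.1, 0.45] [  17.  -24.  -41.   24.  -31. -124.]
10 [0.48, -0.13, 0.36] [  3. -23. -39. -10. -30. -77.]
10 [0.52, -0.13, 0.36] [  2. -18. -36. -11. -28. -75.]
10 [0.5, -0.13, 0.45] [  3. -23. -29.  -7. -40. -80.]
10 [0.52, -0.08, 0.4] [  15.  -24.  -42.    8.  -28. -101.]
10 [0.54, -0.1, 0.45] [ 10. -21. -30.  -0. -36. -90.]
22.9 [0.48, -0.13, 0.36] [-18. -14. -23. -37. -50. -32.]
22.9 [0.52, -0.13, 0.36] [-16. -11. -21. -37. -48. -34.]
22.9 [0.5, -0.13, 0.45] [-15. -16. -15. -31. -57. -43.]
22.9 [0.52, -0.08, 0.4] [ -3. -17. -24. -26. -44. -51.]
22.9 [0.54, -0.1, 0.45] [ -7. -15. -16. -27. -51. -50.]
```

```bash
python3 - <<'E'
from rig import robot
from h import *
R=Rd(22.9);u=np.array([.9212,.3891]);o=np.array([0.6150,0.1702])
g=o-0.027*u
robot.servo_line([*g,0.12],speed=0.12)
robot.servo_line([*g,0.057],speed=0.08)
print(robot.read_position(),robot.read_force())
robot.move_gripper(0.0)
print(robot.read_grip_width()*88,robot.read_force(),robot.read_t())
robot.servo_line([*g,0.0585],speed=0.03); print(robot.read_force())
a=o-0.050*u
robot.servo_line([*a,0.0585],speed=0.05)
print(robot.read_grip_width()*88,robot.read_force(),robot.read_t())
snap(robot,'wrist','g_w');snap(robot,'scene','g_s')
E
```

```text
[0.5904967  0.15986996 0.05743313] [ 0.0308892  -0.19421    -0.58973663]
16.740609099331486 [-0.54898673  0.38222717  1.4887147 ] 18.7083
[ 0.0407617  -0.40335206 -2.36652176]
16.962451201201752 [-0.23979639 -0.51263497 -0.77497447] 19.5667
```

View pics/g_w.png

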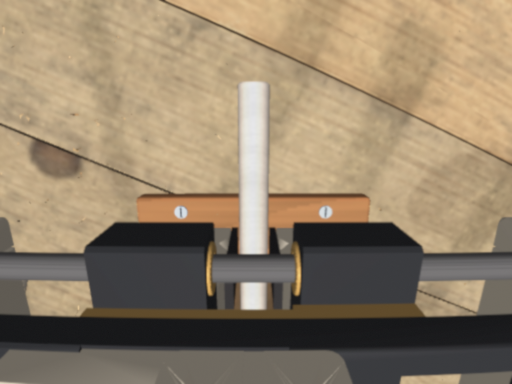

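```bash
python3 - <<'E'
from rig import robot
from h import *
u=np.array([.9212,.3891]);o=np.array([0.6150,0.1702])
for t in (.09,.145):
    a=o-t*u
    robot.servo_line([*a,0.0585],speed=0.08)
    print(robot.read_grip_width()*88,robot.read_force(),robot.read_t())
snap(robot,'scene','h_s');snap(robot,'top','h_t')
robot.servo_line([*a,0.25],speed=0.12)
print(robot.read_grip_width()*88,robot.read_force(),robot.read_t())
snap(robot,'scene','h2_s')
E
```

```text
16.8774657359117 [-0.14188103  0.58060158 -2.47591056] 20.3167
16.787311268108038 [-0.03265797  0.08543556 -1.61770799] 21.1583
16.860250222102554 [ 0.191223   -0.32288232 -1.722839  ] 23.0
```

View pics/h_s.png

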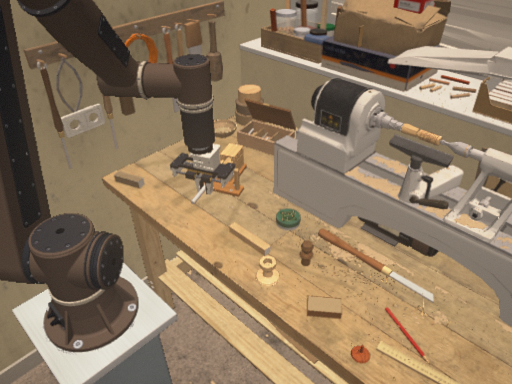

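View pics/h2_s.png

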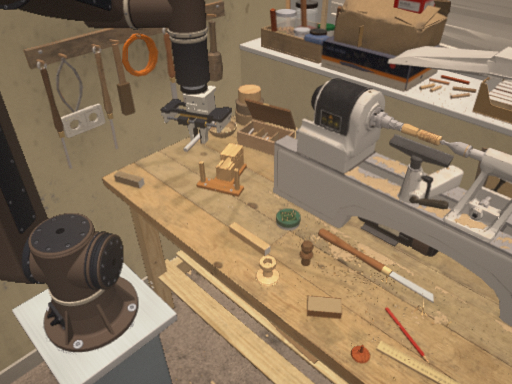

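```bash
python3 - <<'E'
from rig import robot
from h import *
R=Rtilt(10);c=np.array([0.51,-0.12,.40]);pf=c+0.027*R[:,0]+.019*R[:,2]
q=robot.ik(pf,R);q0=np.array(robot.read_qpos());print(np.round(q,1),np.round(q0,1))
robot.movej(list(q0+.5*(np.array(q)-q0)))
robot.movej(list(q))
robot.dwell(0.5)
print(robot.read_position(),robot.read_tcp_rot(),robot.read_force(),robot.read_grip_width()*88,robot.read_t())
snap(robot,'scene','i_s');snap(robot,'top','i_t');snap(robot,'wrist','i_w')
E
```

```text
[  5.8 -21.9 -34.9  -5.6 -32.2 -82.3] [  36.1    2.5  -19.4   -0.   -68.2 -103.2]
[ 0.50465601 -0.12067285  0.36718573] [[-6.96774267e-01 -1.74172490e-01  6.95822940e-01]
 [-1.23169015e-01  9.84715153e-01  1.23148124e-01]
 [-7.06636409e-01  1.02617735e-04 -7.07576834e-01]] [ 0.05488516 -0.5625196  -1.70562901] 16.741166795913465 24.7417
```

View pics/i_s.png

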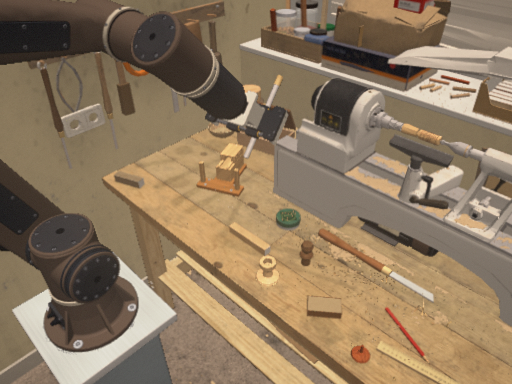

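View pics/i_t.png

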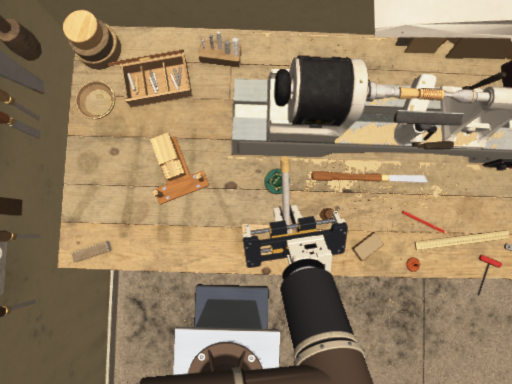

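View pics/i_w.png

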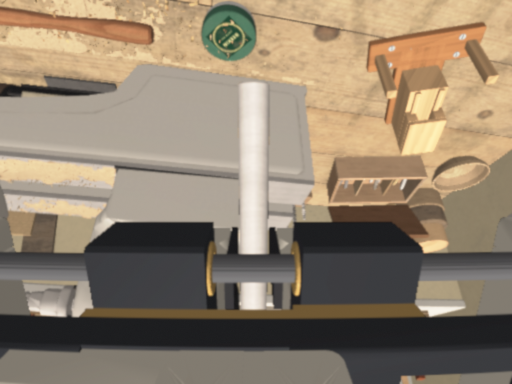

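```bash
python3 - <<'E'
from rig import robot
from h import *
def ray(n,uv):
    ci=robot.camera_info(n);T=campose(ci);s=slopes(ci,[uv])[0];d=T[:3,:3]@[*s,1];return T[:3,3],d/np.linalg.norm(d)
a,d=ray('scene',(280,77));b,e=ray('top',(285,159))
t=np.linalg.lstsq(np.c_[d,-e],b-a,rcond=None)[0];tip=(a+t[0]*d+b+t[1]*e)/2;print('tip',tip,np.linalg.norm(a+t[0]*d-b-t[1]*e))
f=np.load('i_w.npz');ci=robot.camera_info('wrist');P=cloud(ci,f['d'],f['p'],f['R'])
p1,p2=P[95,254],P[200,254];v=p2-p1;print(p1,p2,'elev',np.degrees(np.arctan2(v[2],np.hypot(*v[:2]))), 'butt->tip len',np.linalg.norm(tip-P[87,254]))
w=tip-np.array([f['p']-0.019*f['R'][:,2]])[0];print('elev tip-grasp',np.degrees(np.arctan2(w[2],np.hypot(*w[:2]))),np.linalg.norm(w))
# blank & others: depth/diff
A=np.load('a_top.npz');B=np.load('f_t.npz');D=np.load('i_t.npz');ct=robot.camera_info('top')
Q=cloud(ct,B['d']);
S=np.load('i_s.npz');Ps=cloud(robot.camera_info('scene'),S['d'])
for uv in ((236,229),(250,238),(264,246)): print('blank',Ps[uv[1],uv[0]])
S0=np.load('d_s.npz')['im'].astype(int);df=np.abs(S0-S['im']).sum(2)>60
df[:170]=0; print(cv2.connectedComponentsWithStats(df.astype(np.uint8))[2][1:][:12])
print(np.abs(robot.read_qvel()).max(),robot.read_t())
E
```

```text
tip [ 0.59008805 -0.1057473   0.47622151] 0.0019266928802301035
[ 0.43317811 -0.13349781  0.32947343] [ 0.4647058  -0.12795825  0.36173924] elev 45.22744190260502 butt->tip len 0.21979215049417133
elev tip-grasp 43.55964095502145 0.13847913495551056
blank [ 0.44937178 -0.06450511  0.028256  ]
blank [ 0.45243993 -0.12110462  0.02594016]
blank [ 0.45653048 -0.17406585  0.02615294]
[[ 11 170  54  46 977]
 [208 170  13  14  68]
 [  0 184  13  47 268]
 [ 12 197   1   1   1]
 [ 40 206   1   1   1]
 [ 34 214   3   3   7]
 [ 40 216   1   1   1]
 [ 64 216   2   2   3]
 [ 73 216   1   1   1]
 [ 38 218   1   1   1]
 [ 53 219   1   1   1]
 [ 26 221   2   2   3]]
0.15985736293577074 24.8917
```

```bash
python3 - <<'E'
from rig import robot
robot.dwell(0.5); print(robot.read_grip_width()*88,robot.read_position(),robot.read_t()); robot.job_done()
E
```

```text
17.04941729242979 [ 0.50440016 -0.12101331  0.36748952] 25.3917
the job is handed in; nothing more can be done
```

The job is done and handed in at 25.4 s of the 58 s allowed. `job_done()` gives no verdict, so the result rests on my own checks.

**Blank:** I lifted it off the posts and lowered it until it touched the bench at about (0.46, -0.11), with about 11 N of contact, then let go. The scene camera's depth shows its top 26–28 mm up along its length, so it lies flat. I could not tell whether the blank or the fingertips touched first. If it was the fingertips, the blank settled 2 mm at most when released.

**Bar:** I gripped it 27 mm behind its middle, drew it straight out of the block and raised it in front of the lathe. Its middle is now at about (0.51, -0.12, 0.40).
- **Angle:** the bar points 45.2° up by wrist-camera depth, but 43.6° by triangulating the tip from two views. The tip is at z 0.476.
- **Length check:** the measured end-to-end length was 220 mm against the true 224 mm, so the camera measurements are slightly off.
- **Grip:** it showed no slip. The jaw gap stayed at about 17 mm, and the bar's butt sits in the same place in the wrist picture as just after the grasp.

**Everything else:** the last pictures show the candle, tin, stopper, sander and chisel where they were. I checked them mainly by eye, because I only looked at part of the image comparison. The readings I took at stops showed small forces, apart from the 11 N touch when setting the blank down.

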